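# Demould a cast-head mallet and lay it level on the curing rest

### The job

Lift the mallet with the freshly cast orange head out of its open mould, gripping the handle at the balance point so that the heavy head does not dip, and carry it level. Lay it gently, without dropping it, across both yokes of the curing rest, balance point at the rest's middle and head overhanging clear of the front yoke, and let go. Leave the tin, tile and scraper alone.

Things in the scene. Friction and masses are not known exactly. Their poses are not given: they have to be found in the camera images.
- mallet_balance (a point): Mallet's balance point (centre of mass), on its handle's centre line. Axes: x along the handle to the head, y across, z up. Mallet 0.48 to 0.75 kg, head shot-filled. Wooden flat-sided handle 24 wide (y), 30 high (z), 280 mm long: tail (black end) at x = -230, enters the head at x = +50 mm. Its centre line is 45 mm above the bench in the mould, 75 mm on the rest.
- mallet_head (a point): Centre of the mallet's head: orange cast cylinder, 54 mm diameter, 90 mm long along y (across the handle). Same axes as the balance point, which lies 77 mm from here along -x, that is 50 mm from the head's near face.
- mould_top (a point): Centre of the mould's cavity at rim height, 45 mm above the bench; x points as the mallet's head does, z up. Fixed. Grey box 86 (x) by 122 (y) mm, walls 12 mm, open-topped; the head's lower half is sunk in it with 4 mm play. The handle leaves by a 34 mm wide slot in the near (-x) wall. Lift straight up. Nothing stands beside the handle from this box to the notch block.
- mould_notch (a point): Wooden notch block at the tail end of the mould's plywood board (360 by 130 by 10 mm): middle of its seat, 30 mm above the bench, on which the handle's tail lies, between cheeks 36 mm apart that reach 46 mm above the bench. 262 mm from the cavity's centre along -x; same axes.
- rest_mid (a point): Rest's middle point, 75 mm above the bench: the mallet's balance point comes here when properly laid. Fixed; x along the rest towards the end where the head overhangs, z up. Dark board 300 by 110 by 10 mm, two aluminium yokes centred at x = +32 mm (front) and -130 mm (rear). Nothing stands between the yokes. Properly laid, the head's near face is 13 mm in front of the front yoke.
- rest_front (a point): Middle of the front yoke's seat, 60 mm above the bench; axes as the rest's middle point. Both yokes are alike: 10 mm thick along x, an open-topped notch 36 mm wide (y) between 10 mm cheeks that reach 83 mm above the bench.
- tin: Stainless steel tin with twist cap, standing between mould and rest, 68 mm diameter, 105 mm tall; origin at the centre of its base. Bystander.
- tile_offcut: Grey ceramic tile offcut, 75 by 110 by 9 mm, flat on the bench beyond the work; origin at the centre of its underside. Bystander.
- scraper: Yellow plastic utility scraper, about 60 by 185 by 18 mm, flat on the bench beyond the work; origin on its underside near the middle. Bystander.

How it is judged:
On the way:
1. the mallet is held at its balance point (within 25 mm along the handle), level, lifted clear of the mould (height (world z) of mallet_balance above 0.105 m and angle between mallet_balance's own z axis and vertical below 0.12 rad and contact force between the fingers and mallet above 1 N and x of the grasp point in the frame of mallet_balance between -0.025 and 0.025 m), for 0.2 s.
At the end, for the whole second after the job is handed in: The mallet lies at rest in both yokes, level within 3 degrees, handle centre line within 4 mm of 75 mm high, head overhanging the front yoke end, balance point within 10 mm sideways of the rest's middle point and at most 12 mm behind or 20 mm in front of it (x of mallet_balance in the frame of rest_mid between -0.012 and 0.02 m and y of mallet_balance in the frame of rest_mid between -0.01 and 0.01 m and z of mallet_balance in the frame of rest_mid between -0.004 and 0.004 m and x of mallet_head in the frame of rest_mid above 0.05 m and angle between mallet_balance's own z axis and vertical below 0.05 rad and linear speed of mallet below 0.02 m/s); the robot touches nothing.
It fails at once if the mallet tips more than 12 degrees from level (angle between mallet_balance's own z axis and vertical above 0.21 rad).
It fails at once if the mallet is dropped (moves at over 0.5 m/s out of the fingers) (contact force between the fingers and mallet below 0.05 N and linear speed of mallet above 0.5 m/s).
It fails at once if the tin, tile or scraper is moved by more than 20 mm or the tin tipped (distance of any of tin, tile_offcut, scraper from where it was at the start of the episode above 0.02 m or angle between tin's own z axis and vertical above 0.3 rad).
It also fails if it takes over 53 s, if anything falls off the work surface, if the arm or the gripper's body presses on something with over 40 N, if the wrist force passes 120 N, or if a joint passes its speed limit or range.

### The arm

A 7-joint arm with a two-finger parallel gripper is mounted at the origin on the work surface. World frame = base frame: x ahead of the robot, y to its left, z up, the work surface at z = 0. Lengths are in m, angles in rad, forces in N, time in s.
With the tool pointing down it reaches from about 0.425 to 0.975 m from the base axis. Payload 16.7 kg.
Tool frame: the origin (TCP) lies between the finger pads; the fingertips stand 17 mm ahead of it and the grasp point (between the pads) lies 2 mm behind it; x points along the fingers, y is the direction in which the jaws open and shut, and the axes are right-handed (so a half turn about x gives the same grasp; the last joint's range is limited). The gripper opens to 85 mm and grips with 20 to 120 N. Pads are 22 mm wide; open, the fingers measure 114 mm over their backs; the gripper's body (76 mm by 85 mm) begins 54 mm behind the grasp point. The pads swing forward as they close: fully open they stand 13 mm farther back than shut.
Start: joints at [-1.435, 0.426, 0.074, 1.606, -0.034, 1.111, -0.067], TCP at [0.19, 0.648, 0.248] pointing down, gripper open.
Joint ranges: [-2.85, 2.85], [-0.5, 2.14], [-1.23, 1.37], [0.21, 2.46], [-1.02, 4.16], [0.16, 2.05], [-2.73, 2.73]. Speed limits (rad/s): [1.89, 1.89, 2.39, 2.39, 3.01, 3.01, 3.01].

### API

Orientations are given as a unit quaternion [w, x, y, z].
In Python, from rig import * gives the robot as it stands. Calls block until the motion is done:
- move_pose(position, orientation): joint-space move of the TCP to a pose.
- move_l(position, vel=0.15, frame=None, threshold=None): straight line of the TCP; frame=None keeps the orientation; vel is the mean speed in m/s. With threshold (N) it stops when the force on the tool has changed by that much, and returns True; else False.
- movej(angles): joint-space move.
- move_gripper(opening, grasp_force=None): opening from 0.0 (shut) to 1.0 (fully open); grasp_force is the grip in N (None keeps the last); returns when the fingers have stopped.
- sleep(seconds).
- ik(position, orientation): joint angles nearest the present ones, or None.
- state(): the state.
- read_camera(name): name is "scene" or "side" or "wrist"; returns a dict with "frame" (420x560x3 uint8, red, green, blue), "intrinsics" (3x3 intrinsics, pixels), "extrinsics" (4x4, takes a point from camera to world coordinates); the wrist camera has in their place "tool_from_camera" (4x4, takes a point from camera to tool coordinates, whose origin is the TCP and whose axes are the tool frame's). Camera axes: x right, y down, z forward; pixel columns grow to the right and rows downward; lengths in m; the calibration is good to about 2 mm. A picture is of the moment at which its call begins: read the wrist's pose just before it. There is no depth.
A pose or a line that the arm cannot do raises IKError and nothing moves.
- finish_job(): hands the job in, once; it reports no verdict.
The state is a dict: "time_s": time; "joints": joint angles; "qvel": joint speeds; "joint_efforts": joint torques, N m; "tool_pos": TCP position; "ee_rot": TCP orientation; "ft_force": force on the tool from outside, world axes, zero at the start; "ft_torque": the same for the moment, N m; "grip_width": opening from 0.0 (shut) to 1.0 (fully open).
Only numpy, scipy, OpenCV 4.12 (cv2) and the standard library are available. Lean on these libraries where they do the work, as an engineer would, in place of code of your own. Each camera call takes 0.05 s, during which the arm holds its last target.

## Working session

There is one attempt and no reset: what is moved stays moved. The work goes in short steps, each a Python script; the robot and the scene stay as the last script left them, time stands still between calls to the robot, and variables do not carry over. Pictures are saved under pics/ and viewed, and the job is handed in when it is done.

```bash
mkdir -p pics; python3 - <<'E'
from rig import *
import cv2, numpy as np
s=state(); print(s['time_s'],s['tool_pos'],s['ee_rot'],s['grip_width'])
for n in ["scene","side","wrist"]:
    c=read_camera(n); cv2.imwrite(f"pics/{n}0.png",c["frame"][:,:,::-1]); np.savez(f"{n}0.npz",**c)
    print(n,np.round(c["intrinsics"],1).tolist(),np.round(c.get("extrinsics",c.get("tool_from_camera")),3).tolist())
E
ls
```

```text
0.0 [0.19022097 0.64723138 0.24762418] [ 0.69987491  0.1002556   0.69991977 -0.10117433] 0.9976691635079235
scene [[399.1, 0.0, 285.0], [0.0, 399.1, 207.1], [0.0, 0.0, 1.0]] [[0.155, 0.841, -0.518, 1.041], [0.988, -0.134, 0.079, -0.103], [-0.003, -0.524, -0.852, 0.874], [0.0, 0.0, 0.0, 1.0]]
side [[419.1, 0.0, 280.7], [0.0, 419.1, 208.3], [0.0, 0.0, 1.0]] [[-0.878, -0.369, 0.304, 0.286], [-0.478, 0.674, -0.562, 0.489], [0.002, -0.64, -0.769, 0.782], [0.0, 0.0, 0.0, 1.0]]
wrist [[330.2, 0.0, 281.1], [0.0, 330.2, 205.9], [0.0, 0.0, 1.0]] [[0.001, -0.316, 0.949, -0.124], [1.0, 0.0, -0.001, -0.0], [0.0, 0.949, 0.316, -0.081], [0.0, 0.0, 0.0, 1.0]]
pics
scene0.npz
side0.npz
wrist0.npz
```

View pics/scene0.png

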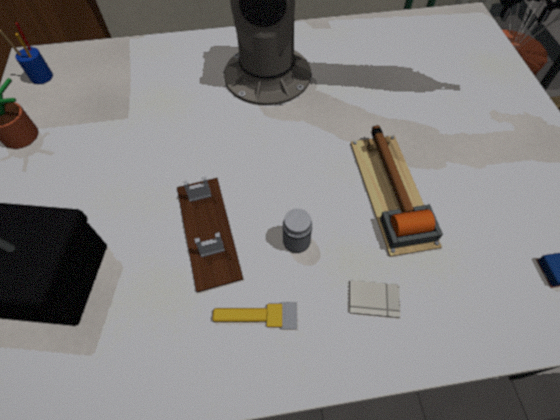

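View pics/side0.png

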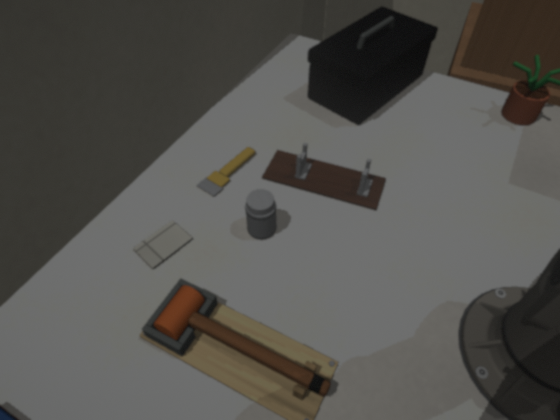

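View pics/wrist0.png

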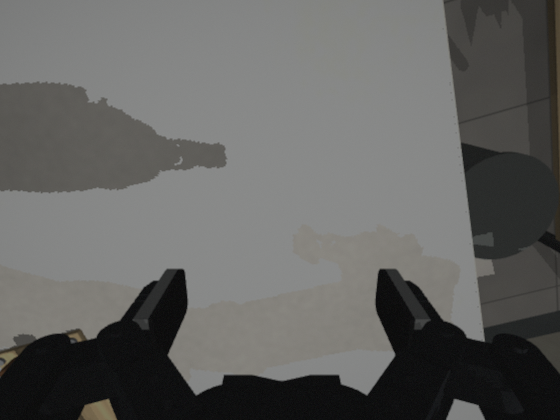

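The scene view shows the mallet's head at about (415,222) and its tail at (378,130). The rest's yokes are at (209,245) and (198,190), with the longer free end of the board towards the bottom, and the tin is at (297,230). The side view shows the same things. I'll enlarge both for measuring.

```bash
cat > h.py <<'E'
import numpy as np, cv2
from scipy.spatial.transform import Rotation as R
def ray(K,E,px):
    d=np.linalg.inv(K)@np.array([px[0],px[1],1.]); d=E[:3,:3]@d
    return E[:3,3],d/np.linalg.norm(d)
def plane(K,E,px,z):
    o,d=ray(K,E,px); return o+d*(z-o[2])/d[2]
def tri(rays):
    A=np.zeros((3,3));b=np.zeros(3)
    for o,d in rays:
        P=np.eye(3)-np.outer(d,d);A+=P;b+=P@o
    p=np.linalg.solve(A,b)
    return p,[float(np.linalg.norm((np.eye(3)-np.outer(d,d))@(p-o))) for o,d in rays]
def proj(K,E,p):
    c=np.linalg.inv(E)@np.append(p,1); q=K@c[:3]; return q[:2]/q[2]
def pose(s):
    q=s['ee_rot'];T=np.eye(4);T[:3,:3]=R.from_quat([q[1],q[2],q[3],q[0]]).as_matrix();T[:3,3]=s['tool_pos'];return T
def snap(name,tag):
    from rig import read_camera,state
    s=state();c=read_camera(name)
    E=c["extrinsics"] if "extrinsics" in c else pose(s)@c["tool_from_camera"]
    cv2.imwrite(f"pics/{tag}.png",c["frame"][:,:,::-1]); np.savez(f"{tag}.npz",K=c["intrinsics"],E=E,frame=c["frame"])
    return c["intrinsics"],E,c["frame"]
E
python3 - <<'E'
import cv2
def crop(n,x,y,w,h,o):
    f=cv2.imread(f"pics/{n}.png")[y:y+h,x:x+w]; f=cv2.convertScaleAbs(f,alpha=1.5); cv2.imwrite(f"pics/{o}.png",cv2.resize(f,None,fx=4,fy=4,interpolation=cv2.INTER_CUBIC))
crop("scene0",335,115,120,145,"cm1");crop("scene0",165,170,90,130,"cr1")
crop("side0",135,270,200,145,"cm2");crop("side0",255,130,140,85,"cr2")
E
```

```text
(no output)
```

View pics/cm1.png

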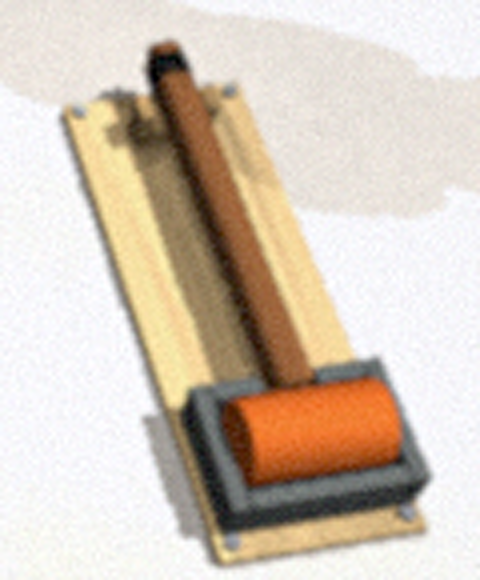

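View pics/cr1.png

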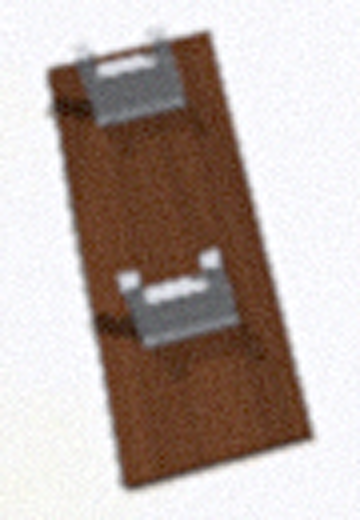

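View pics/cm2.png

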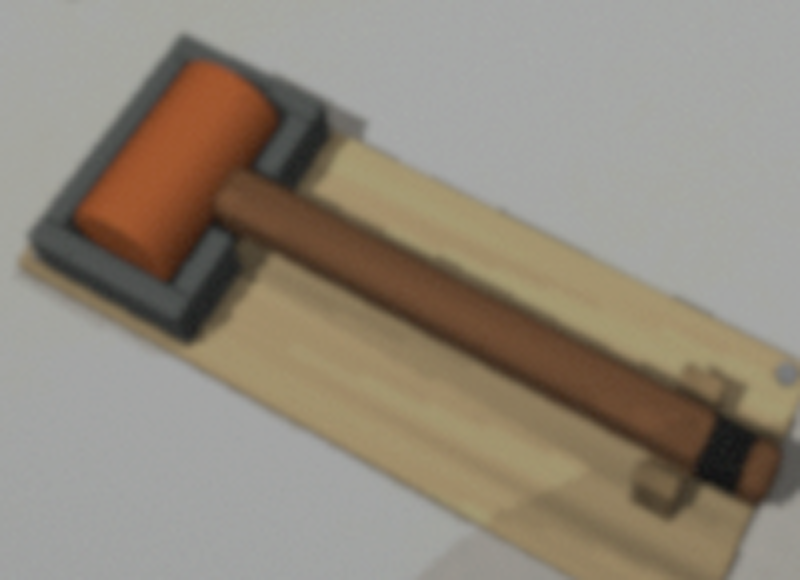

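View pics/cr2.png

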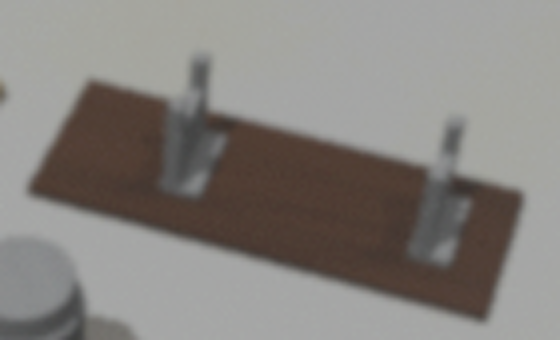

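```bash
cat > m1.py <<'E'
from h import *
S=np.load("scene0.npz");D=np.load("side0.npz")
def t(a,b,oa,ob):
    pa=np.array(a)/4+oa;pb=np.array(b)/4+ob
    return tri([ray(S["intrinsics"],S["extrinsics"],pa),ray(D["intrinsics"],D["extrinsics"],pb)])
om=((335,115),(135,270));orr=((165,170),(255,130))
for n,a,b in [("rimBL",(188,388),(325,105)),("rimBR",(380,358),(187,320)),("rimFL",(222,515),(183,38)),("rimFR",(430,478),(35,235)),("tailend top",(165,45),(775,450))]:
    p,e=t(a,b,*om);print(n,p.round(4),np.round(e,4))
for n,a,b in [("bRL",(50,70),(523,193)),("bRR",(210,30),(487,320)),("bFR",(312,438),(30,190)),("bFL",(127,488),(90,80)),
  ("yFtopL",(128,272),(200,62)),("yFtopR",(208,252),(183,98)),("yRtopL",(84,45),(456,122)),("yRtopR",(158,33),(440,165))]:
    p,e=t(a,b,*orr);print(n,p.round(4),np.round(e,4))
E
python3 m1.py
```

```text
rimBL [0.584  0.2038 0.04  ] [0.0008 0.0008]
rimBR [0.5799 0.3243 0.0395] [0.0035 0.0035]
rimFL [0.6692 0.203  0.0345] [0.0016 0.0016]
rimFR [0.6653 0.3251 0.0404] [0.0024 0.0024]
tailend top [0.3238 0.2561 0.0583] [0.0042 0.0042]
bRL [ 0.4061 -0.2954  0.005 ] [0.0019 0.0019]
bRR [ 0.3892 -0.1882  0.0021] [0.0006 0.0006]
bFR [ 6.873e-01 -1.505e-01  2.000e-04] [0.0017 0.0017]
bFL [ 0.7019 -0.257   0.0036] [0.0019 0.0019]
yFtopL [ 0.608  -0.2356  0.0792] [0.0016 0.0016]
yFtopR [ 0.602  -0.1928  0.0838] [0.0021 0.0021]
yRtopL [ 0.4486 -0.2565  0.0821] [0.0002 0.0002]
yRtopR [ 0.4448 -0.2135  0.0832] [0.003 0.003]
```

The coarse fixes agree with the heights in the text. Next I'll take wrist views of both places, from two positions each.

```bash
cat >> h.py <<'E'
def quat(yaw):
    z=np.array([np.cos(yaw),np.sin(yaw),0]);x=np.array([0,0,-1.]);y=np.cross(z,x)
    q=R.from_matrix(np.column_stack([x,y,z])).as_quat();return [float(q[3]),float(q[0]),float(q[1]),float(q[2])]
E
python3 - <<'E'
from rig import *
from h import *
for p,yaw,tag in [((0.44,0.34,0.28),0,"wm1"),((0.44,0.18,0.28),0,"wm2"),((0.44,-0.14,0.28),0.13,"wr1"),((0.42,-0.29,0.28),0.13,"wr2")]:
    try: move_pose(list(p),quat(yaw))
    except Exception as e: print(tag,repr(e)); continue
    sleep(0.2); K,E,f=snap("wrist",tag); print(tag,state()['time_s'],state()['tool_pos'])
E
python3 - <<'E'
import cv2,numpy as np
def two(a,b,o): cv2.imwrite(o,cv2.resize(np.hstack([cv2.imread(f"pics/{t}.png") for t in (a,b)]),(800,300)))
two("wm1","wm2","pics/tm.png");two("wr1","wr2","pics/tr.png")
E
```

```text
wm1 1.875 [0.43964648 0.34062176 0.27982751]
wm2 2.8083 [0.43994521 0.18077505 0.27981763]
wr1 4.275 [ 0.44023638 -0.13929329  0.27993836]
wr2 5.1833 [ 0.42041778 -0.28909544  0.27998524]
```

View pics/tm.png

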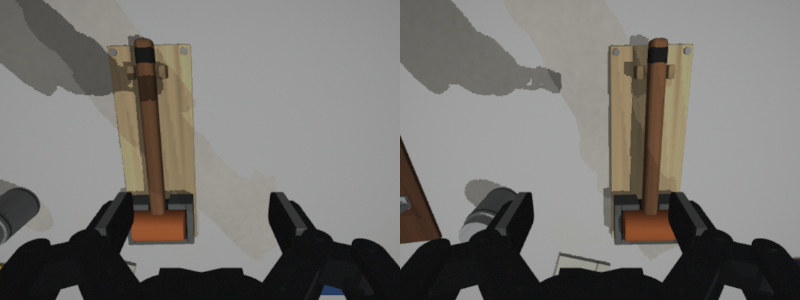

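View pics/tr.png

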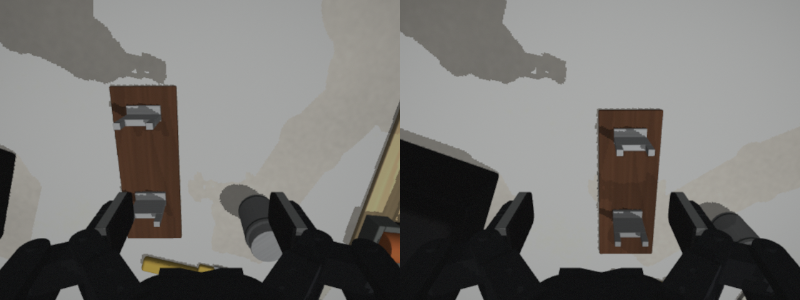

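In these views the head end is at the bottom. The head is at about (222,315) in wm1, the tail is up at about (205,60), and the yoke cheek tops are visible. I'll enlarge for precise picks.

```bash
python3 - <<'E'
import cv2
def crop(n,x,y,w,h,o,k=3):
    f=cv2.imread(f"pics/{n}.png")[y:y+h,x:x+w]; f=cv2.convertScaleAbs(f,alpha=1.6); cv2.imwrite(f"pics/{o}.png",cv2.resize(f,None,fx=k,fy=k,interpolation=cv2.INTER_CUBIC))
crop("wr1",140,100,120,240,"xr1",2.5);crop("wr2",260,140,120,225,"xr2",2.5)
crop("wm1",140,40,140,310,"xm1",1.9);crop("wm2",280,40,140,310,"xm2",1.9)
import numpy as np
a=cv2.imread("pics/xr1.png");b=cv2.imread("pics/xr2.png");h=min(len(a),len(b));cv2.imwrite("pics/xr.png",np.hstack([a[:600],cv2.copyMakeBorder(b,0,600-len(b),0,0,cv2.BORDER_CONSTANT)]))
a=cv2.imread("pics/xm1.png");b=cv2.imread("pics/xm2.png");cv2.imwrite("pics/xm.png",np.hstack([a,b]))
E
```

```text
(no output)
```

View pics/xr.png

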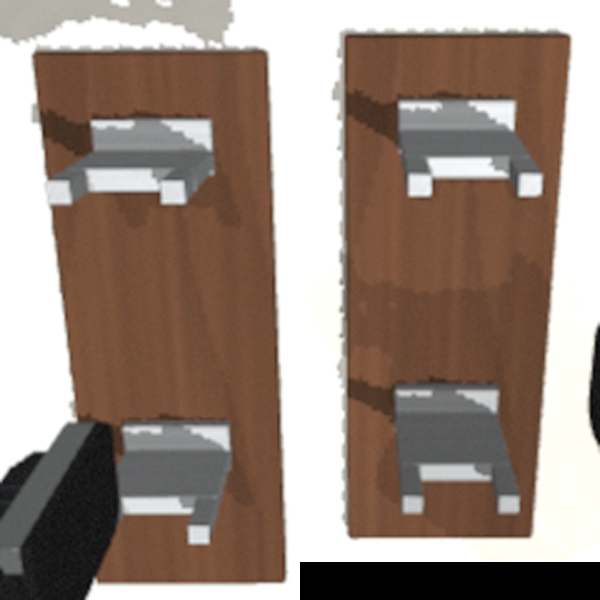

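View pics/xm.png

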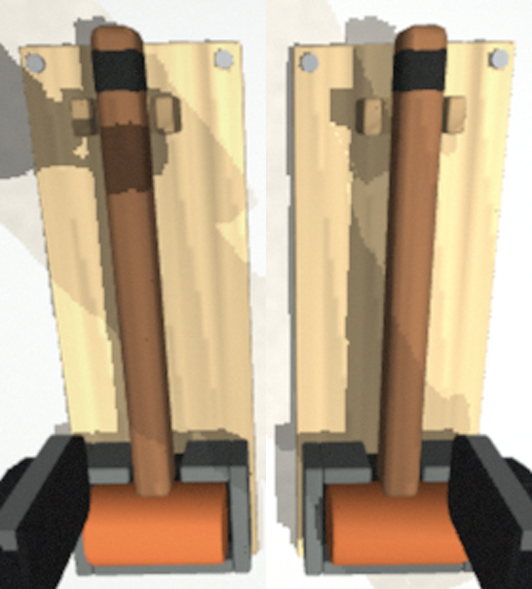

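Yoke cheek tops by bright-blob centroids. Handle centre line from the silhouette mid-lines in both views, whose planes I intersect. Head from its far tangent.

```bash
cat > m2.py <<'E'
from h import *
L=lambda t:np.load(t+".npz")
A,B=L("wr1"),L("wr2")
def blob(I,px):
    f=cv2.convertScaleAbs(I["frame"],alpha=1.6); g=f.min(2); x,y=map(int,np.round(px))
    m=(g>190).astype(np.uint8); m[:max(0,y-6)]=0;m[y+7:]=0;m[:,:x-7]=0;m[:,x+8:]=0
    n,lab,st,ce=cv2.connectedComponentsWithStats(m)
    k=lab[y,x]; print("  blob",st[k].tolist(),ce[k].round(2)); return ce[k]
a=lambda x,y:(140+x/2.5,100+y/2.5); b=lambda x,y:(260+(x-300)/2.5,140+y/2.5)
P={}
for n,pa,pb in [("RL",a(60,190),b(420,184)),("RR",a(173,190),b(529,184)),("FR",a(199,534),b(508,503))]:
    ca,cb=blob(A,pa),blob(B,pb)
    p,e=tri([ray(A["K"],A["E"],ca),ray(B["K"],B["E"],cb)]);P[n]=p;print(n,p.round(4),np.round(e,4))
c=blob(B,b(412,503));P["FL"]=plane(B["K"],B["E"],c,np.mean([P[k][2] for k in P]));print("FL",P["FL"].round(4))
for k in("RL","RR","FR"): print(k,"z83:",*[plane(I["K"],I["E"],q,.083).round(4) for I,q in()])
F=(P["FL"]+P["FR"])/2;Rr=(P["RL"]+P["RR"])/2
d=F-Rr;yaw=np.arctan2(d[1],d[0]);print("front",F.round(4),"rear",Rr.round(4),"dist",np.linalg.norm(d[:2]),"yaw",yaw)
u=np.array([np.cos(yaw),np.sin(yaw)]);mid=((F-32e-3*np.append(u,0))+(Rr+.13*np.append(u,0)))/2;print("restmid",mid.round(4))
# mallet
A,B=L("wm1"),L("wm2")
pl=[]
for I,x0,x1,n in((A,140,280,"1"),(B,280,420,"2")):
    f=I["frame"];hsv=cv2.cvtColor(f,cv2.COLOR_RGB2HSV);
    m=((hsv[...,1]>125)&(hsv[...,0]<16)).astype(np.uint8)
    m[:,:x0]=0;m[:,x1:]=0
    dbg=f.copy();dbg[m>0]=(0,255,0);cv2.imwrite(f"pics/mask{n}.png",dbg[40:350,x0:x1,::-1].repeat(2,0).repeat(2,1))
    pts=[];w=[]
    for r in range(112,290,2):
        c=np.where(m[r])[0]
        if len(c)>8 and c.max()-c.min()<40: pts.append(((c.min()+c.max())/2,r));w.append(int(c.max()-c.min()+1))
    pts=np.array(pts,np.float32);v=cv2.fitLine(pts,cv2.DIST_HUBER,0,.01,.01).ravel()
    print("n",len(pts),"widths",w[::8],"line",v.round(3))
    o,d1=ray(I["K"],I["E"],v[2:]-60*v[:2]);_,d2=ray(I["K"],I["E"],v[2:]+60*v[:2])
    nn=np.cross(d1,d2);nn/=np.linalg.norm(nn);pl.append((nn,nn@o))
d=np.cross(pl[0][0],pl[1][0]);d/=np.linalg.norm(d);d*=np.sign(d[0])
M=np.array([pl[0][0],pl[1][0],[1,0,0]]);
for x in(.35,.55,.62): print("centreline",np.linalg.solve(M,[pl[0][1],pl[1][1],x]).round(4))
print("dir",d.round(4),"yaw",np.arctan2(d[1],d[0]))
np.savez("res.npz",d=d,p=np.linalg.solve(M,[pl[0][1],pl[1][1],.55]),mid=mid,ryaw=yaw)
E
python3 m2.py; python3 -c "
import cv2,numpy as np
cv2.imwrite('pics/masks.png',np.hstack([cv2.imread('pics/mask1.png'),cv2.imread('pics/mask2.png')])[:600])"
```

```text
blob [157, 170, 11, 13, 95] [161.29 176.62]
  blob [304, 208, 12, 10, 76] [308.43 212.99]
RL [ 0.4497 -0.2579  0.0861] [0.0006 0.0006]
  blob [202, 172, 12, 9, 79] [208.08 176.25]
  blob [348, 210, 9, 8, 71] [351.94 213.45]
RR [ 0.4447 -0.2129  0.0831] [0. 0.]
  blob [216, 311, 7, 6, 42] [219.  313.5]
  blob [341, 339, 6, 5, 25] [343.44 341.4 ]
FR [ 0.6053 -0.1905  0.0822] [0.0001 0.0001]
  blob [302, 339, 6, 5, 25] [304.4 341.4]
FL [ 0.6101 -0.2369  0.0838]
RL z83:
RR z83:
FR z83:
front [ 0.6077 -0.2137  0.083 ] rear [ 0.4472 -0.2354  0.0846] dist 0.16192744940423354 yaw 0.13408429058167468
restmid [ 0.576  -0.218   0.0838]
n 85 widths [24, 24, 21, 24, 24, 23, 22, 18, 21, 20, 21] line [8.5000e-02 9.9600e-01 2.1505e+02 2.2540e+02]
n 89 widths [22, 23, 20, 23, 22, 19, 23, 22, 21, 17, 20, 16] line [ 5.100e-02 -9.990e-01  3.547e+02  2.006e+02]
centreline [0.35   0.2605 0.0473]
centreline [0.55   0.2646 0.05  ]
centreline [0.62  0.266 0.051]
dir [0.9997 0.0202 0.0135] yaw 0.020217131357431514
```

View pics/masks.png

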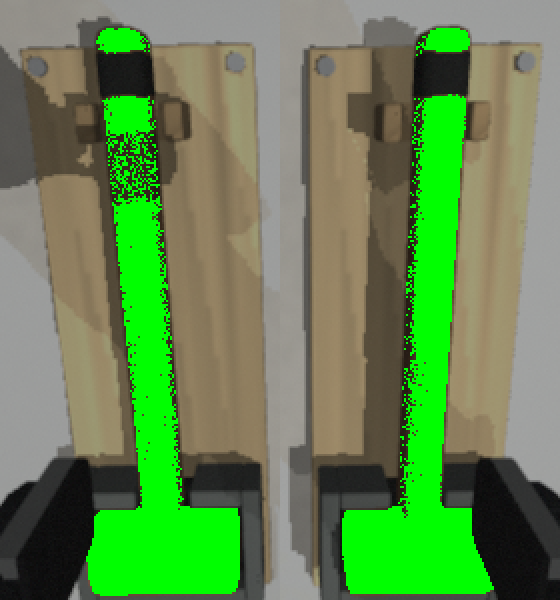

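The mask drops part of the shaded handle side, so z reads high (about 48–50 mm against the nominal 45). The left/right effect cancels. Next is the head's x position from the tangent, with scene/side as a cross-check.

```bash
python3 - <<'E'
from h import *
r=np.load("res.npz")
for t,c0,c1 in(("wm1",195,225),("wm2",330,355)):
    I=np.load(t+".npz");hsv=cv2.cvtColor(I["frame"],cv2.COLOR_RGB2HSV)
    m=(hsv[...,1]>125)&(hsv[...,0]<16)
    bot=np.median([np.where(m[:345,c])[0].max() for c in range(c0,c1)])+1
    x=np.arange(c0,c1).mean()
    o,d=ray(I["K"],I["E"],(x,bot)); 
    # 2D in x-z: axis at z=h, 27mm on near side of ray
    n=np.array([-d[2],d[0]]);n/=np.linalg.norm(n)
    if n[0]>0:n=-n
    for h in(.045,.048):
        q=o[[0,2]]+d[[0,2]]*((h-n[1]*.027-o[2])/d[2]); print(t,bot,"head x",(q+n*.027).round(4))
    # tail end: top row of handle mask
    cc=[c for c in range(150,400) if m[60:70,c].any()]
    top=[np.where(m[:,c])[0].min() for c in cc];k=np.argmin(top);print(" tail top row",top[k],plane(I["K"],I["E"],(np.mean(cc),top[k]),.055).round(4))
# scene + side orange centroid
rays=[]
for n in("scene0","side0"):
    I=np.load(n+".npz");hsv=cv2.cvtColor(I["frame"],cv2.COLOR_RGB2HSV)
    m=((hsv[...,1]>190)&(hsv[...,0]<12)&(hsv[...,2]>110)).astype(np.uint8)
    k,lab,st,ce=cv2.connectedComponentsWithStats(m);j=1+np.argmax(st[1:,4]);print(n,st[j],ce[j])
    x,y,w,h=st[j,:4]; rays.append(ray(I["intrinsics"],I["extrinsics"],ce[j]))
print("head visible centroid",tri(rays))
E
```

```text
wm1 337.0 head x [0.6255 0.045 ]
wm1 337.0 head x [0.623 0.048]
 tail top row 54 [0.32   0.2623 0.055 ]
wm2 337.0 head x [0.6257 0.045 ]
wm2 337.0 head x [0.6232 0.048 ]
 tail top row 54 [0.3204 0.257  0.055 ]
scene0 [398 219  36  14 228] [414.94298246 225.68859649]Traceback (most recent call last):
  File "<stdin>", line 22, in <module>
    return _wrapfunc(a, 'argmax', axis=axis, out=out, **kwds)
    return bound(*args, **kwds)
ValueError: attempt to get argmax of an empty sequence
```

Balance point is about (0.548, 0.2645, 0.045): head to tail measures 0.305 m against a nominal 0.307 m, and the mould-rim centre gives head x = 0.6246. Now I'll grasp.

```bash
python3 - <<'E'
from rig import *
from h import *
q=quat(.022)
move_pose([.548,.2645,.20],q)
print("stop",move_l([.548,.2645,.042],vel=.1,threshold=12))
print(state()['tool_pos'],state()['ft_force'])
snap("wrist","g0")
move_gripper(0.0,80); s=state();print(s['time_s'],s['tool_pos'],s['ft_force'],s['grip_width'])
snap("wrist","g1");snap("side","g1s")
E
python3 -c "
import cv2,numpy as np
cv2.imwrite('pics/g.png',cv2.resize(np.hstack([cv2.imread(f'pics/{t}.png') for t in('g1','g1s')]),(800,300)))"
```

```text
stop False
[0.54827325 0.2646826  0.04253577] [-0.85179282 -0.24555413  0.69582163]
9.625 [0.54815316 0.26433646 0.04219755] [-0.92744802 -2.19236687  4.63415277] 0.2695252335568121
```

View pics/g.png

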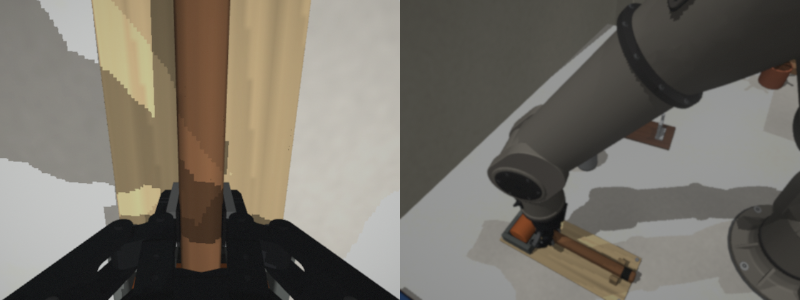

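The pads sit either side of the handle, and the grip width of 23 mm matches the handle. I'll lift straight up a little and check balance.

```bash
python3 - <<'E'
from rig import *
from h import *
s=state();p=s['tool_pos'];print(s['ft_torque'])
move_l([p[0],p[1],.075],vel=.06); sleep(.2); s=state();print(s['ft_force'],s['ft_torque'])
move_l([p[0],p[1],.20],vel=.1); sleep(.3)
s=state();print(s['time_s'],s['tool_pos'],s['ft_force'],s['ft_torque'],s['grip_width'])
snap("wrist","l1");snap("side","l1s");snap("scene","l1c")
E
python3 -c "
import cv2,numpy as np
cv2.imwrite('pics/l.png',np.vstack([np.hstack([cv2.resize(cv2.imread(f'pics/{t}.png'),(400,300)) for t in('l1','l1s')]),np.hstack([cv2.resize(cv2.imread('pics/l1c.png'),(400,300)),cv2.resize(cv2.imread('pics/l1s.png')[200:410,90:370],(400,300))])]))"
```

```text
[-0.3643541   0.22351363 -0.26304884]
[ 0.42558255 -0.67980668 -7.85771451] [-0.01080046 -0.00884533  0.06924713]
12.325 [0.54809903 0.26427833 0.19974565] [ 0.36219471 -0.49898574 -7.65098681] [-0.0130064  -0.06848013  0.06330854] 0.2699579809774354
```

View pics/l.png

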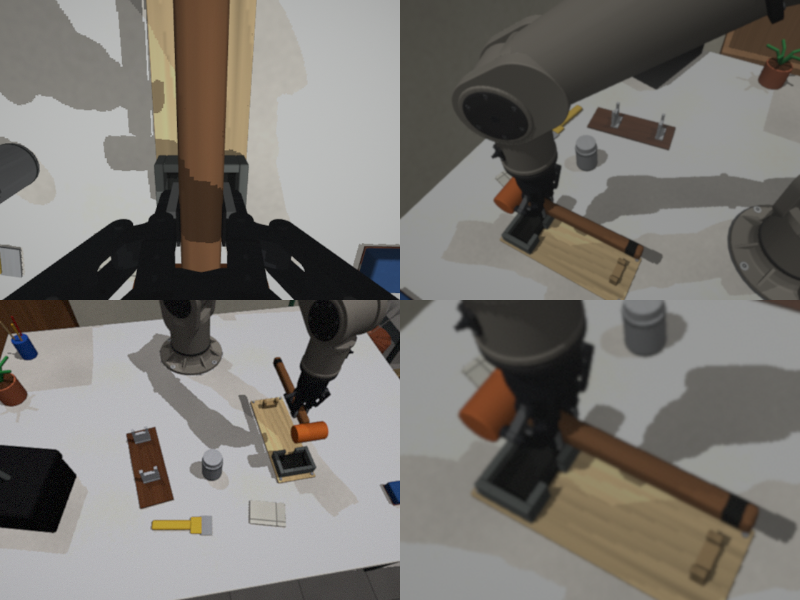

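The pictures show the mallet hanging level, with its handle at the same place in the wrist view (176–228) as before the lift. The wrist moment is about 0. Now I'll carry it straight and level to above the rest.

```bash
python3 - <<'E'
from rig import *
from h import *
r=np.load("res.npz");yaw=.131;u=np.array([np.cos(yaw),np.sin(yaw)])
t=r["mid"][:2]+.002*u;print(t)
try: move_l([t[0],t[1],.20],vel=.15,frame=quat(yaw))
except Exception as e:
    print(repr(e))
    raise SystemExit
sleep(.2);s=state();print(s['time_s'],s['tool_pos'],np.array(s['ee_rot']),quat(yaw),s['ft_force'])
move_l([t[0],t[1],.115],vel=.1);sleep(.3)
print(state()['tool_pos'],state()['ft_torque'])
snap("wrist","p1");snap("side","p1s");snap("scene","p1c")
E
python3 -c "
import cv2,numpy as np
z=lambda t,x,y,w,h:cv2.resize(cv2.imread(f'pics/{t}.png')[y:y+h,x:x+w],(400,300))
cv2.imwrite('pics/p.png',np.vstack([np.hstack([z('p1',0,0,560,420),z('p1s',0,0,560,420)]),np.hstack([z('p1c',140,150,160,120),z('p1s',240,100,200,150)])]))"
```

```text
[ 0.57799383 -0.21774957]
16.0417 [ 0.57801905 -0.21759717  0.20001674] [ 0.70558754 -0.04634714  0.70558261  0.04638262] [0.7055904909742031, -0.046282383762970516, 0.7055904909742031, 0.046282383762970516] [-1.46637022 -0.27693165 -7.31236557]
[ 0.57817115 -0.2177273   0.115364  ] [-0.01398342  0.02231523  0.02986092]
```

View pics/p.png

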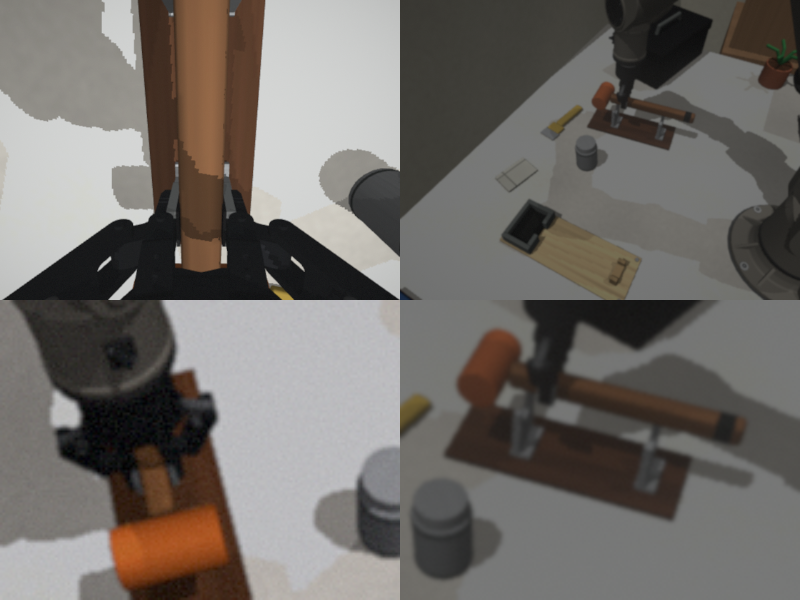

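In the wrist view the handle (176–229) is centred between the rear cheeks (168–176 and 229–236), and the mallet is level. I'll lower it gently until it touches.

```bash
python3 - <<'E'
from rig import *
from h import *
s=state();p=s['tool_pos']
move_l([p[0],p[1],.080],vel=.05)
print("touch",move_l([p[0],p[1],.0695],vel=.012,threshold=4)); s=state();print(s['time_s'],s['tool_pos'],s['ft_force'],s['ft_torque'])
snap("wrist","q1");snap("side","q1s");snap("scene","q1c")
E
python3 -c "
import cv2,numpy as np
z=lambda t,x,y,w,h:cv2.resize(cv2.imread(f'pics/{t}.png')[y:y+h,x:x+w],(400,300))
cv2.imwrite('pics/q.png',np.vstack([np.hstack([z('q1',0,0,560,420),z('q1s',0,0,560,420)]),np.hstack([z('q1c',140,150,160,120),z('q1s',240,100,200,150)])]))"
```

```text
touch True
19.0 [ 0.57803391 -0.21768744  0.071967  ] [-1.92815337  0.45024145  8.14048841] [0.09628696 0.31315921 0.02250306]
```

View pics/q.png

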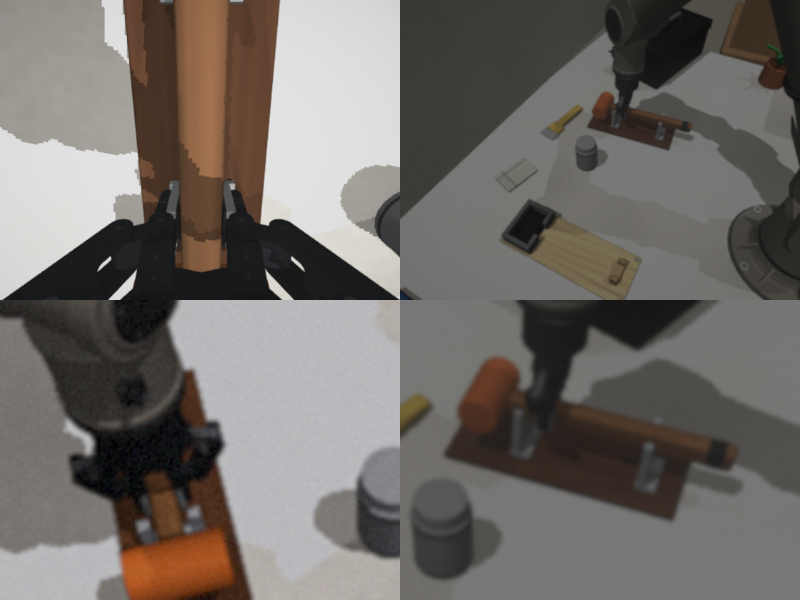

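It touched at TCP z = 0.072, which is the expected height, and the handle lies in both yokes. I'll release in stages and retreat straight up.

```bash
python3 - <<'E'
from rig import *
from h import *
p=state()['tool_pos']
move_gripper(.35,20); sleep(.2); move_gripper(.7); sleep(.2); print(state()['ft_force'])
print(move_l([p[0],p[1],.15],vel=.06,threshold=8))
move_l([p[0],p[1],.28],vel=.15)
u=np.array([np.cos(.131),np.sin(.131)]);v=np.array([-u[1],u[0]])
for k,sg in(("r1",1),("r2",-1)):
    t=np.array([.576,-.218])-.14*u+.075*sg*v
    move_pose([t[0],t[1],.28],quat(.131));sleep(.2);snap("wrist",k)
snap("side","r1s");snap("scene","r1c");print(state()['time_s'])
E
python3 -c "
import cv2,numpy as np
z=lambda t,x,y,w,h:cv2.resize(cv2.imread(f'pics/{t}.png')[y:y+h,x:x+w],(400,300))
cv2.imwrite('pics/r.png',np.vstack([np.hstack([z('r1',0,0,560,420),z('r2',0,0,560,420)]),np.hstack([z('r1c',140,150,160,120),z('r1s',240,100,200,150)])]))"
```

```text
[-0.97740668  0.62260952  0.02518337]
False
24.6083
```

View pics/r.png

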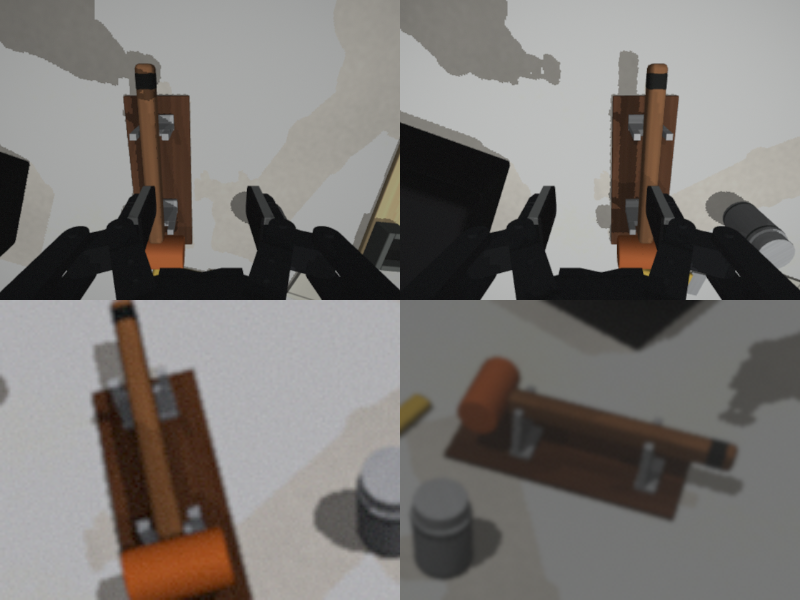

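The mallet lies in both yokes with the head beyond the front one. As a numeric check I'll triangulate the black band and handle line, now and in the mould.

```bash
python3 - <<'E'
from h import *
def band(t,x0,x1,y0,y1):
    I=np.load(t+".npz");f=I["frame"][y0:y1,x0:x1];m=(f.max(2)<45).astype(np.uint8)
    n,l,st,ce=cv2.connectedComponentsWithStats(m);j=1+np.argmax(st[1:,4]);print(t,st[j],(ce[j]+[x0,y0]).round(1));return ray(I["K"],I["E"],ce[j]+[x0,y0])
a,e=tri([band("wm1",180,225,55,95),band("wm2",340,385,55,95)]);print("mould band",a.round(4),np.round(e,4))
b,e=tri([band("r1",180,225,90,135),band("r2",340,385,90,135)]);print("rest band",b.round(4),np.round(e,4))
u=np.array([np.cos(.131),np.sin(.131)]);v=np.array([-u[1],u[0]])
r=np.load("res.npz");um=np.array([np.cos(.022),np.sin(.022)])
sm=(a[:2]-[.548,.2645])@um;d=b[:2]-r["mid"][:2]
print("band along: in mould",sm,"on rest",d@u,"=> balance x in rest",d@u-sm,"; lateral",d@v,"z change",b[2]-a[2])
E
```

```text
wm1 [  8  11  29  23 570] [202.2  76.6]
wm2 [  6   2  29  38 612] [359.2  76.5]
mould band [0.3399 0.2593 0.0435] [0.0001 0.0001]
r1 [  9   7  30  38 671] [204.4 114. ]
r2 [  5  12  29  23 591] [358.4 113.3]
rest band [ 0.3732 -0.2451  0.0739] [0.0002 0.0002]
band along: in mould -0.20811373398048227 on rest -0.2045945159229909 => balance x in rest 0.0035192180574913634 ; lateral -0.000398214323611361 z change 0.030379480799056696
```

The balance point is about +3.5 mm along the rest and under 1 mm sideways, and the handle has risen 30.4 mm against the expected 30. Handing in.

```bash
python3 - <<'E'
from rig import *
sleep(.3);print(state()['time_s'],state()['ft_force']);finish_job()
E
```

```text
24.9083 [ 0.7613843  -0.16444464  0.64386147]
the job is handed in; nothing more can be done
```

The mallet is lying across both yokes of the curing rest with the head overhanging the front yoke. I handed the job in at about 25 s; no verdict is reported.

I gripped the handle at the measured balance point, lifted it straight out of the mould and carried it level. I lowered it until it touched the rest at the expected height, then released it in stages and backed the arm away.

**Last checks:**
- **Position:** the balance point is about 3.5 mm in front of the rest's middle, and the handle is about 0.4 mm off to the side at its tail end.
- **Height:** the black band at the tail rose 30.4 mm against the expected 30 mm, so the tail end lies at the right height. I did not measure the tilt separately after letting go, but the handle looks level in the pictures.
- **Bystanders:** no unexpected contact force showed on any move. The tin, tile and scraper looked undisturbed in the pictures, but I did not measure their positions.

**Disagreements:**
- **Handle height in the mould:** the first colour-mask estimate gave 47–50 mm instead of 45, because the mask missed the shaded side. The black band there gave 43.5 mm.
- **Rear yoke:** one rear cheek top read 86 mm against 83, because its bright patch was not cleanly separated.

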